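# Block the gaps in a packed box of machined parts

## Robot

A 6-joint arm with a two-finger parallel gripper is mounted at the origin on the work surface. World frame = base frame: x ahead of the robot, y to its left, z up, the work surface at z = 0. Lengths are in m, angles in degrees, forces in N, time in s.
With the tool pointing down it reaches from about 0.375 to 0.9 m from the base axis. Payload 3.1 kg.
Tool frame: the origin (TCP) lies on the front face of the gripper's body, between the roots of the fingers; the fingertips stand 70 mm ahead of it and the grasp point (between the pads) lies 51 mm ahead of it (bot.tip_extent is the distance from the TCP to the fingertips, in m); z points along the fingers, x is the direction in which the jaws open and shut, and the axes are right-handed (so a half turn about z gives the same grasp; the last joint's range is limited). The gripper opens to 87 mm and grips with 3 to 60 N. Pads are 19 mm wide; open, the fingers measure 117 mm over their backs; the gripper's body (75 mm by 190 mm) begins 51 mm behind the grasp point.
Start: joints at [-80.529, 30.224, 82.088, -0, 67.689, -10.227], TCP at [0.211, -0.588, 0.292] pointing down, gripper open.
Joint ranges: [-176.69, 176.69], [-43.24, 126.21], [12.49, 139.97], [-82, 262], [0, 151.66], [-163.58, 163.58]. Speed limits (degrees/s): [159.86, 159.86, 180, 180, 180, 180].

## Interface

Orientations are given as a 3x3 rotation matrix whose columns are the frame's x, y, z axes.
In Python, from rig import bot, viewer, ticket gives the robot as it stands. The module is installed in compiled form; this text tells all that it offers.
- The arm moves only by the tool arm_command, never from a script. Its argument "targets" is a list of rows, each an object with "rot": the turn, a rotation vector about the tool's x, y, z in degrees, a list of three; "offset": the shift along the tool's x, y, z in cm, a list of three; "gripper": the closure, from 0 (fully open) to 1 (shut). A call has 1 to 8 rows; each row is the pose to reach, as a shift and turn from the pose commanded when the call began, along the tool's axes at that moment; what a row does not reach only later rows make up. A row lasts 1/10 s, in which the tool goes at most 50 mm and 8.59 degrees, less where a joint would pass 70% of its speed; a pose out of reach is approached as far as the arm can. A call with a gripper value outside its range is refused whole. The fingers move at their own pace and stop on an object; the grip force is fixed at half the most. Time passes only in rows, so rows that repeat a pose let the fingers close. It gives the time, the measured TCP pose, the force and the opening at its end, in the units of the state.
- bot.read_state(): the state, without advancing time (a new reading comes with each control period).
- viewer.capture(name): name is "scene" or "top" or "wrist"; returns a dict with "frame" (384x512x3 uint8, red, green, blue), "fx", "fy", "cx", "cy" (pixels), "D" ([k1, k2, p1, p2, k3] as OpenCV has them; the pictures are not rectified), "view" (4x4, takes a point from world to camera coordinates). Camera axes: x right, y down, z forward; pixel columns grow to the right and rows downward; lengths in m; the calibration is good to about 2 mm. A picture is of the moment at which its call begins. There is no depth.
- ticket.hand_in(): hands the job in, once; it reports no verdict.
The state is a dict: "time_s": time; "joint_positions": joint angles; "qvel": joint speeds; "tau": joint torques, N m; "position": TCP position; "tcp_rot": TCP orientation; "force": force on the tool from outside, world axes, zero at the start; "moment": the same for the moment, N m; "opening": opening from 0.0 (shut) to 1.0 (fully open).
Only numpy, scipy, OpenCV 4.12 (cv2) and the standard library are available. Lean on these libraries where they do the work, as an engineer would, in place of code of your own. Each camera call takes 0.05 s, during which the arm holds its last target. There are 200 camera calls.

## Task

The two aluminium parts in the plywood transit box can still slide, because a narrow and a wide gap are left at the ends of the box. Fill both gaps: put the thin wooden wedge in the narrow gap and the thick wooden wedge in the wide gap, each standing upright with its foot down on the box floor, leaving the larger aluminium part, the housing, lying where it is. The oversize third wedge fits neither gap.

Things in the scene. Friction and masses are not known exactly. Their poses are not given: they have to be found in the camera images.
- box: open plywood box, fixed, 146 (x) x 264 (y) x 50 mm high; walls and floor 8 thick. Origin: centre of underside, z up. Inside, side by side, lie the housing (90 wide in y) and a clamp arm (50 wide), both 120 long, 40 high. Gap from housing to its end wall: 42 wide, middle 103 from box centre along y; gap from clamp arm to the other end wall: 62 wide, middle 93 from box centre. Gaps span the box's x (130).
- housing: machined aluminium housing with one big bore, 120 (own x) x 90 (own y) x 40 mm, flat in the box, axes along the box's, its centre 37 mm from the box centre towards either +y or -y of the box (varies); the clamp arm lies on the other side, 4 mm away. Origin: centre of underside. The narrow gap is on its outer side. Loose, 950 g.
- thin_wedge: pale wood wedge, 100 mm long (own x), 32 wide (own y) at body top, tapering to 24 at the foot; body 40 tall, dark grip post 24 x 24 x 45 tall centred on top (85 overall). Origin: centre of foot, z up. Stands on the bench, length within 0.5 rad of world y; half-turn symmetric, about 100 g. Goes in the 42 mm gap, length along the box's x.
- thick_wedge: pale wood wedge, 100 mm long (own x), 52 wide (own y) at body top, tapering to 44 at the foot; body 40 tall, dark grip post 24 x 24 x 45 tall centred on top (85 overall). Origin: centre of foot, z up. Stands on the bench, length within 0.5 rad of world y; half-turn symmetric, about 160 g. Goes in the 62 mm gap, length along the box's x. A like wedge 82 wide fits nowhere.
Mind the look-alikes: they are no part of the job. What is shaped like the housing but red is not meant. What is shaped like the thick_wedge but purple is not meant.

How it is judged:
By the outcome, as a careful person would: the job done as asked, in the order asked, and still so for the second after the job is handed in, with the robot touching nothing.
It also fails if it takes over 58 s, if anything falls off the work surface, if the arm or the gripper's body presses on something with over 40 N, if the wrist force passes 120 N, or if a joint passes its speed limit or range.

## Working session

There is one attempt and no reset: what is moved stays moved. The work goes in short steps, Python scripts to look and compute and a tool call to move; the robot and the scene stay as the last step left them, time stands still between calls to the robot, and variables do not carry over. Pictures are saved under pics/ and viewed, about 8 in all and at most 12, crops included, and the job is handed in when it is done.

Besides the shell and the picture viewer there is one more tool, called after "Call:" in YAML: its name, and indented under it one key for each argument. arm_command: Moves the arm, as the interface text tells. Its arguments: {"type":"object","properties":{"targets":{"type":"array"}},"required":["targets"]}

```bash
mkdir -p pics; cat > h.py <<'E'
import numpy as np, cv2
from rig import bot, viewer, ticket
def cap(n,f):
    c=viewer.capture(n); cv2.imwrite('pics/'+f+'.png',c['frame'][:,:,::-1]); 
    np.save('pics/'+f+'.npy',{k:np.array(v) for k,v in c.items()},allow_pickle=True); return c
def ld(f): return np.load('pics/'+f+'.npy',allow_pickle=True).item()
def K(c): return np.array([[c['fx'],0,c['cx']],[0,c['fy'],c['cy']],[0,0,1]],float)
def back(c,uv,z):
    p=cv2.undistortPoints(np.array([[uv]],float),K(c),np.array(c['D'],float))[0,0]
    V=np.array(c['view']);R=V[:3,:3];t=V[:3,3];o=-R.T@t;d=R.T@np.array([p[0],p[1],1]);s=(z-o[2])/d[2]
    return o+s*d
def proj(c,P):
    V=np.array(c['view']); r=cv2.Rodrigues(V[:3,:3])[0]
    return cv2.projectPoints(np.array(P,float).reshape(-1,1,3),r,V[:3,3],K(c),np.array(c['D'],float))[0][:,0]
E
python3 - <<'E'
from h import *
a=cap('top','top0')['frame'];b=cap('scene','scene0')['frame']
s=bot.read_state();print(s)
print(np.linalg.inv(ld('top0')['view']).round(3),ld('top0')['fx'],np.linalg.inv(ld('scene0')['view']).round(3))
cv2.imwrite('pics/v0.png',cv2.resize(a,(800,600))[:,:,::-1])
E
```

```text
{'time_s': 0.1, 'joint_positions': array([-8.05295048e+01,  3.02731398e+01,  8.21483655e+01,  3.15928338e-04,
        6.76901045e+01, -1.02259636e+01]), 'qvel': array([-2.67769935e-05, -1.39791164e-01, -1.23575105e-01,  3.90506464e-02,
       -3.34538729e-02,  1.37351835e-02]), 'tau': array([ 1.35978548e-04, -4.40985632e+01, -1.77150732e+01,  6.34162081e-02,
        5.33300964e-02, -5.16397745e-05]), 'position': array([ 0.21060352, -0.58789395,  0.29137849]), 'tcp_rot': array([[ 3.37034791e-01, -9.41492140e-01, -3.15484772e-04],
       [-9.41490243e-01, -3.37034756e-01,  1.92224804e-03],
       [-1.91611075e-03, -3.50838631e-04, -9.99998103e-01]]), 'force': array([ 0.40288569, -0.94685549, -0.53762768]), 'moment': array([-0.00484334,  0.03212394,  0.03389497]), 'opening': 0.999265748963113}
[[ 0.012 -0.987  0.159  0.429]
 [-1.    -0.012  0.001 -0.049]
 [ 0.001 -0.159 -0.987  0.997]
 [ 0.     0.     0.     1.   ]] 404.2835805683912 [[-0.846  0.42  -0.328  1.013]
 [ 0.533  0.665 -0.523  0.657]
 [-0.002 -0.617 -0.787  1.078]
 [ 0.     0.     0.     1.   ]]
```

View pics/v0.png

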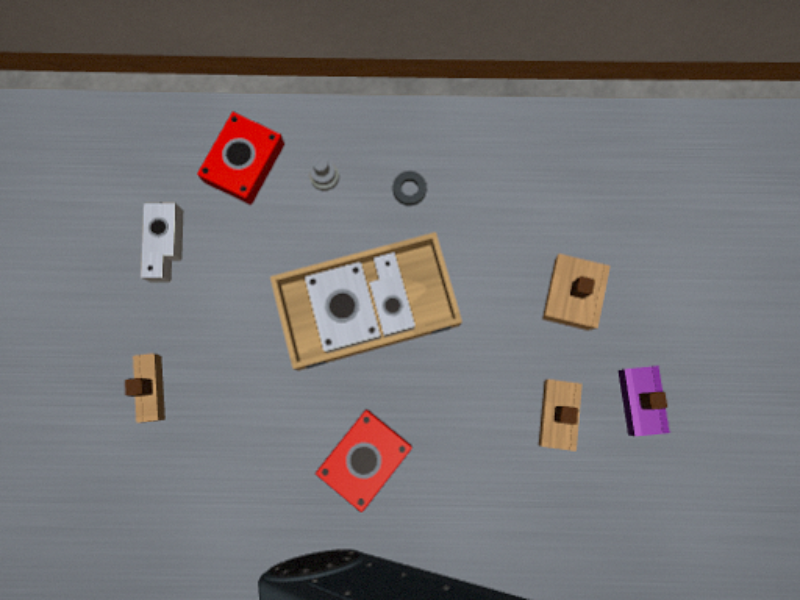

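View pics/scene0.png

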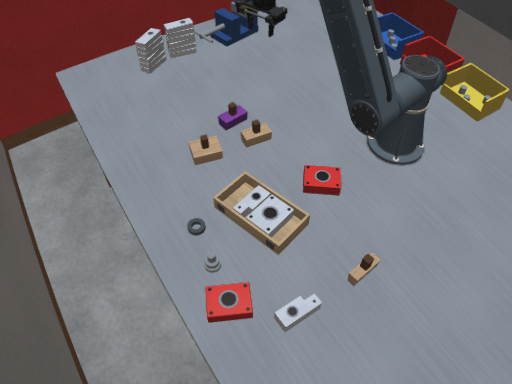

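The top view shows three plain wood wedges: a narrow one at (148,388), a medium one at (560,415) and a wide one at (577,292). By width, they should be the thin wedge, the thick wedge and the oversize one. The purple wedge at (645,400) and the red housings are look-alikes. I'll confirm this in an enlarged crop.

```bash
python3 - <<'E'
from h import *
a=cv2.imread('pics/top0.png')
C=np.zeros((600,800,3),np.uint8)
def put(x,y,u,v,w,h): C[y:y+4*h,x:x+4*w]=cv2.resize(a[v:v+h,u:u+w],None,fx=4,fy=4,interpolation=cv2.INTER_CUBIC)
put(0,0,170,145,130,95); put(0,384,70,222,45,54); put(560,0,340,155,60,148)
# thin at offset (0,384)
cv2.imwrite('pics/v1.png',C)
E
```

```text
(no output)
```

View pics/v1.png

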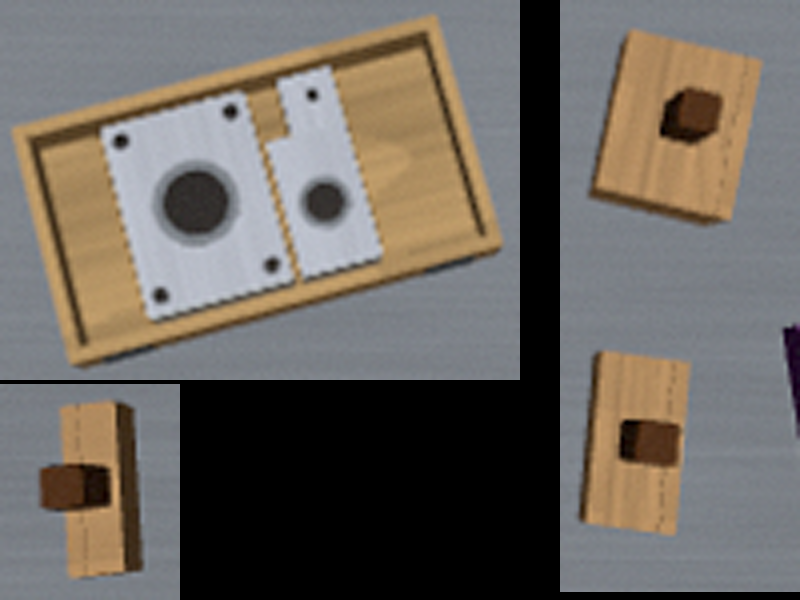

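The crop confirms it: the bottom-left wedge, about 53 px wide by 172 px long, is thin. The lower right one (about 92 x 172 px) is thick, and the upper right one is about 135 px wide, so oversize. The housing lies on the image-left side of the box (world +y), so the narrow gap is at the left end.

```bash
cat > fit.py <<'E'
from h import *
from scipy.optimize import least_squares
def fit(c,uv,P,x0):
    P=np.array(P,float)
    def w(x): 
        k,s=np.cos(x[2]),np.sin(x[2]); return np.c_[P[:,:2]@np.array([[k,s],[-s,k]])+x[:2],P[:,2]]
    r=least_squares(lambda x:(proj(c,w(x))-uv).ravel(),x0)
    return r.x,np.abs(r.fun).max(),r.fun.reshape(-1,2)
E
python3 - <<'E'
from fit import *
c=ld('top0')
def o(pts,x,y,u,v): return [[u+(p[0]-x+.5)/4-.5,v+(p[1]-y+.5)/4-.5] for p in pts]
def rect(lx,ly,z): return [[ lx/2, ly/2,z],[lx/2,-ly/2,z],[-lx/2,-ly/2,z],[-lx/2,ly/2,z]]  # TL TR BR BL
box=o([(12,128),(437,15),(502,248),(78,366)],0,0,170,145)
def go(n,uv,P,g):
    x,m,f=fit(c,np.array(uv),P,g); print(n,x[:2].round(4),np.degrees(x[2]).round(2),'res px',m.round(2)); 
    for z in sorted({p[2] for p in P}): 
        q=[back(c,u,z) for u,p in zip(uv,P) if p[2]==z]; print('  sides',[round(float(np.linalg.norm(q[i]-q[(i+1)%4])),4) for i in range(4)],np.mean(q,0)[:2].round(4))
    return x
go('box',box,rect(.146,.264,.05),[.55,0,.2])
go('housing',o([(100,128),(246,93),(296,283),(150,320)],0,0,170,145),rect(.12,.09,.048),[.55,0,.2])
go('arm',o([(278,78),(330,66),(382,260),(303-3,280)],0,0,170,145),rect(.12,.05,.048),[.55,0,.2])
go('thin',o([(62,405),(115,402),(125,572),(68,577)],0,384,70,222)+o([(40,467),(77,465),(79,508),(41,510)],0,384,70,222),rect(.1,.032,.04)+rect(.024,.024,.085),[.45,.3,0])
go('thick',o([(600,351),(691,362),(675,534),(583,521)],560,0,340,155)+o([(643,421),(681,424),(678,466),(640,463)],560,0,340,155),rect(.1,.052,.04)+rect(.024,.024,.085),[.45,-.3,0])
print(cv2.Rodrigues(np.eye(3))[0].T)
E
```

```text
box [0.5872 0.0062] 16.27 res px 1.49
  sides [0.2636, 0.1467, 0.2578, 0.1479] [0.5872 0.0063]
housing [0.5766 0.042 ] 15.57 res px 0.58
  sides [0.0897, 0.1186, 0.0883, 0.1194] [0.5765 0.042 ]
arm [ 0.5986 -0.0316] 11.65 res px 3.79
  sides [0.0321, 0.1216, 0.0498, 0.1229] [ 0.5986 -0.0316]
thin [0.4512 0.3345] 6.79 res px 0.9
  sides [0.0309, 0.0992, 0.0327, 0.1] [0.4516 0.3343]
  sides [0.0204, 0.0239, 0.0209, 0.0238] [0.4508 0.3347]
thick [ 0.4189 -0.2882] -6.96 res px 1.13
  sides [0.0534, 0.0993, 0.0531, 0.0984] [ 0.4192 -0.2873]
  sides [0.021, 0.0231, 0.021, 0.0231] [ 0.4186 -0.2889]
[[0. 0. 0.]]
```

Call:
arm_command:
  targets:
    - {"offset":[-45.5,-47,4],"rot":[0,0,13],"gripper":0}
    - {"offset":[-45.5,-47,4],"rot":[0,0,13],"gripper":0}
    - {"offset":[-45.5,-47,4],"rot":[0,0,13],"gripper":0}
    - {"offset":[-45.5,-47,4],"rot":[0,0,13],"gripper":0}
    - {"offset":[-45.5,-47,4],"rot":[0,0,13],"gripper":0}
    - {"offset":[-45.5,-47,4],"rot":[0,0,13],"gripper":0}
    - {"offset":[-45.5,-47,4],"rot":[0,0,13],"gripper":0}
    - {"offset":[-45.5,-47,4],"rot":[0,0,13],"gripper":0}

```text
time_s: 0.9
position: [0.3875, -0.2284, 0.2676]
tcp_rot: [[0.116, -0.993, -0.0], [-0.993, -0.116, 0.0], [-0.0, -0.0, -1.0]]
force: [0.6, -0.4, -0.5]
opening: 1.004
```

```bash
cat > mv.py <<'E'
import sys
from h import *
def mv(x,y,z,phi):
    s=bot.read_state();R=s['tcp_rot'];p=s['position'];a=np.radians(phi)
    T=np.array([[np.cos(a),np.sin(a),0],[np.sin(a),-np.cos(a),0],[0,0,-1]])
    print('t',round(s['time_s'],2),'pos',p.round(4),'phi',np.degrees(np.arctan2(R[1,0],R[0,0])).round(2),'F',np.round(s['force'],1),'open',round(s['opening'],3),'j',np.round(s['joint_positions'],0))
    print('offset cm',(R.T@(np.array([x,y,z])-p)*100).round(2),'rot',np.degrees(cv2.Rodrigues(R.T@T)[0].ravel()).round(2))
if __name__=='__main__': mv(*map(float,sys.argv[1:]))
E
python3 mv.py .45 .334 .25 -83.2
```

```text
t 0.9 pos [ 0.3875 -0.2284  0.2676] phi -83.34 F [ 0.6 -0.4 -0.5] open 1.004 j [-45.  19. 108.   0.  53.  39.]
offset cm [-55.13 -12.73   1.77] rot [-0.    0.01 -0.14]
```

Call:
arm_command:
  targets:
    - {"offset":[-39,-12.5,1],"rot":[0,0,0],"gripper":0}
    - {"offset":[-39,-12.5,1],"rot":[0,0,0],"gripper":0}
    - {"offset":[-39,-12.5,1],"rot":[0,0,0],"gripper":0}
    - {"offset":[-39,-12.5,1],"rot":[0,0,0],"gripper":0}
    - {"offset":[-39,-12.5,1],"rot":[0,0,0],"gripper":0}
    - {"offset":[-39,-12.5,1],"rot":[0,0,0],"gripper":0}
    - {"offset":[-39,-12.5,1],"rot":[0,0,0],"gripper":0}
    - {"offset":[-39,-12.5,1],"rot":[0,0,0],"gripper":0}

```text
time_s: 1.7
position: [0.4638, 0.1644, 0.2579]
tcp_rot: [[0.117, -0.993, -0.0], [-0.993, -0.117, -0.0], [0.0, 0.0, -1.0]]
force: [0.3, -0.3, 0.0]
opening: 0.999
```

```bash
python3 mv.py .451 .3345 .22 -83.2; python3 - <<'E'
from h import *
c=cap('wrist','w0');V=np.array(c['view']);print(np.linalg.inv(V).round(3))
E
```

```text
t 1.7 pos [0.4638 0.1644 0.2579] phi -83.28 F [ 0.3 -0.3  0. ] open 0.999 j [  6.  23. 103.  -0.  54.  90.]
offset cm [-17.05  -0.72   3.79] rot [ 0.02 -0.01 -0.08]
[[ 0.116 -0.96  -0.254  0.535]
 [-0.993 -0.112 -0.03   0.173]
 [ 0.001  0.255 -0.967  0.35 ]
 [ 0.     0.     0.     1.   ]]
```

Call:
arm_command:
  targets:
    - {"offset":[-17,-0.7,3.8],"rot":[0,0,0],"gripper":0}
    - {"offset":[-17,-0.7,3.8],"rot":[0,0,0],"gripper":0}
    - {"offset":[-17,-0.7,3.8],"rot":[0,0,0],"gripper":0}
    - {"offset":[-17,-0.7,3.8],"rot":[0,0,0],"gripper":0}
    - {"offset":[-17,-0.7,3.8],"rot":[0,0,0],"gripper":0}

```text
time_s: 2.25
position: [0.45, 0.3344, 0.2188]
tcp_rot: [[0.121, -0.993, -0.001], [-0.993, -0.121, -0.0], [-0.0, 0.001, -1.0]]
force: [0.7, -1.3, 0.2]
opening: 0.999
```

```bash
python3 mv.py .451 .3345 .121 -83.2; python3 - <<'E'
from h import *
c=cap('wrist','w1'); f=c['frame'].copy()
# overlay the estimate: body top & post top
def ov(cx,cy,yaw,lx,ly,z):
    a=np.radians(yaw);R=np.array([[np.cos(a),-np.sin(a)],[np.sin(a),np.cos(a)]])
    P=[[*(R@np.array(q)+[cx,cy]),z] for q in ([lx/2,ly/2],[lx/2,-ly/2],[-lx/2,-ly/2],[-lx/2,ly/2])]
    cv2.polylines(f,[proj(c,P).round().astype(int)],True,(0,255,0),1)
ov(.451,.3345,6.8,.1,.032,.04);ov(.451,.3345,6.8,.024,.024,.085)
cv2.imwrite('pics/v2.png',cv2.resize(f,(768,576))[:,:,::-1])
E
```

```text
t 2.25 pos [0.45   0.3344 0.2188] phi -83.04 F [ 0.7 -1.3  0.2] open 0.999 j [ 25.  31.  95.   0.  54. 108.]
offset cm [ 0.   -0.11  9.78] rot [0.08 0.01 0.16]
```

View pics/v2.png

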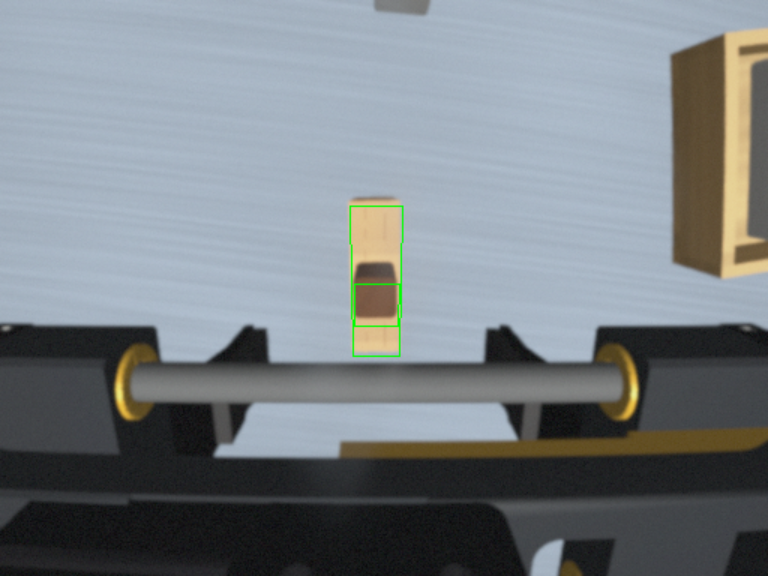

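The wrist view shows the thin wedge between the open fingers. The post is at about (376,291), and the overlay agrees to about 3 mm along the wedge and about 1 mm across it. I'll descend now.

Call:
arm_command:
  targets:
    - {"offset":[0,-0.3,5],"rot":[0,0,0],"gripper":0}
    - {"offset":[0,-0.3,8],"rot":[0,0,0],"gripper":0}
    - {"offset":[0,-0.3,9.8],"rot":[0,0,0],"gripper":0}
    - {"offset":[0,-0.3,9.8],"rot":[0,0,0],"gripper":0}
    - {"offset":[0,-0.3,9.8],"rot":[0,0,0],"gripper":0.5}
    - {"offset":[0,-0.3,9.8],"rot":[0,0,0],"gripper":1}
    - {"offset":[0,-0.3,9.8],"rot":[0,0,0],"gripper":1}
    - {"offset":[0,-0.3,9.8],"rot":[0,0,0],"gripper":1}

```text
time_s: 3.1
position: [0.4546, 0.3323, 0.1233]
tcp_rot: [[0.117, -0.993, 0.002], [-0.993, -0.117, 0.001], [-0.001, -0.002, -1.0]]
force: [-0.3, -0.2, -0.4]
opening: 0.724
```

Call:
arm_command:
  targets:
    - {"offset":[0,0,0],"rot":[0,0,0],"gripper":1}
    - {"offset":[0,0,0],"rot":[0,0,0],"gripper":1}
    - {"offset":[0,0,0],"rot":[0,0,0],"gripper":1}
    - {"offset":[0,0,0],"rot":[0,0,0],"gripper":1}

```text
time_s: 3.5
position: [0.454, 0.3323, 0.1221]
tcp_rot: [[0.117, -0.993, -0.0], [-0.993, -0.117, 0.0], [-0.0, 0.0, -1.0]]
force: [-0.3, 0.4, 0.1]
opening: 0.355
```

```bash
python3 mv.py .5586 .1053 .25 -74
```

```text
t 3.5 pos [0.454  0.3323 0.1221] phi -83.29 F [-0.3  0.4  0.1] open 0.355 j [ 25.  40.  99.   0.  42. 108.]
offset cm [ 23.76  -7.74 -12.79] rot [-0.    0.   -9.29]
```

Call:
arm_command:
  targets:
    - {"offset":[0,0,0],"rot":[0,0,0],"gripper":1}
    - {"offset":[0,0,0],"rot":[0,0,0],"gripper":1}
    - {"offset":[0,0,0],"rot":[0,0,0],"gripper":1}
    - {"offset":[0,0,0],"rot":[0,0,0],"gripper":1}
    - {"offset":[0,0,-3],"rot":[0,0,0],"gripper":1}
    - {"offset":[0,0,-7],"rot":[0,0,0],"gripper":1}
    - {"offset":[0,0,-12],"rot":[0,0,0],"gripper":1}
    - {"offset":[0,0,-12],"rot":[0,0,0],"gripper":1}

```text
time_s: 4.3
position: [0.4574, 0.3338, 0.2483]
tcp_rot: [[0.117, -0.993, 0.013], [-0.993, -0.117, 0.006], [-0.004, -0.013, -1.0]]
force: [1.5, 0.1, -1.5]
opening: 0.275
```

```bash
python3 mv.py .5586 .1053 .22 -74
```

```text
t 4.3 pos [0.4574 0.3338 0.2483] phi -83.28 F [ 1.5  0.1 -1.5] open 0.275 j [ 25.  29.  94.  -0.  57. 108.]
offset cm [23.89 -7.34  2.83] rot [-0.78  0.18 -9.29]
```

Call:
arm_command:
  targets:
    - {"offset":[23.8,-7.7,2],"rot":[0,0,-9.3],"gripper":1}
    - {"offset":[23.8,-7.7,2],"rot":[0,0,-9.3],"gripper":1}
    - {"offset":[23.8,-7.7,2],"rot":[0,0,-9.3],"gripper":1}
    - {"offset":[23.8,-7.7,2],"rot":[0,0,-9.3],"gripper":1}
    - {"offset":[23.8,-7.7,2],"rot":[0,0,-9.3],"gripper":1}
    - {"offset":[23.8,-7.7,2],"rot":[0,0,-9.3],"gripper":1}
    - {"offset":[23.8,-7.7,2],"rot":[0,0,-9.3],"gripper":1}
    - {"offset":[23.8,-7.7,2],"rot":[0,0,-9.3],"gripper":1}

```text
time_s: 5.1
position: [0.5572, 0.1054, 0.2212]
tcp_rot: [[0.276, -0.961, -0.003], [-0.961, -0.276, 0.0], [-0.001, 0.002, -1.0]]
force: [-0.1, -0.2, -0.9]
opening: 0.275
```

```bash
cat > ov.py <<'E'
from h import *
def ov(f,c,cx,cy,yaw,lx,ly,z,col=(0,255,0)):
    a=np.radians(yaw);R=np.array([[np.cos(a),-np.sin(a)],[np.sin(a),np.cos(a)]])
    P=[[*(R@np.array(q)+[cx,cy]),z] for q in ([lx/2,ly/2],[lx/2,-ly/2],[-lx/2,-ly/2],[-lx/2,ly/2])]
    cv2.polylines(f,[(proj(c,P)*2*8).round().astype(int)],True,col,1,cv2.LINE_AA,3)
E
python3 mv.py .5586 .1053 .14 -74; python3 - <<'E'
from ov import *
c=cap('wrist','w2'); f=cv2.resize(c['frame'],None,fx=2,fy=2,interpolation=cv2.INTER_CUBIC)
y=16;a=np.radians(y);d=np.array([-np.sin(a),np.cos(a)]);b=np.array([.587,.0063])
ov(f,c,*b,y,.146,.264,.05);ov(f,c,*b,y,.130,.248,.05);ov(f,c,*(b+d*.037),y,.12,.09,.048,(255,0,0))
s=bot.read_state()['position'];ov(f,c,s[0],s[1],y,.1,.032,s[2]-.081,(0,0,255))
cv2.imwrite('pics/v3.png',f[0:600,112:912][:,:,::-1])
E
```

```text
t 5.1 pos [0.5572 0.1054 0.2212] phi -74.0 F [-0.1 -0.2 -0.9] open 0.275 j [-1. 31. 94.  0. 55. 73.]
offset cm [ 0.06 -0.16  8.12] rot [0.14 0.07 0.  ]
```

View pics/v3.png

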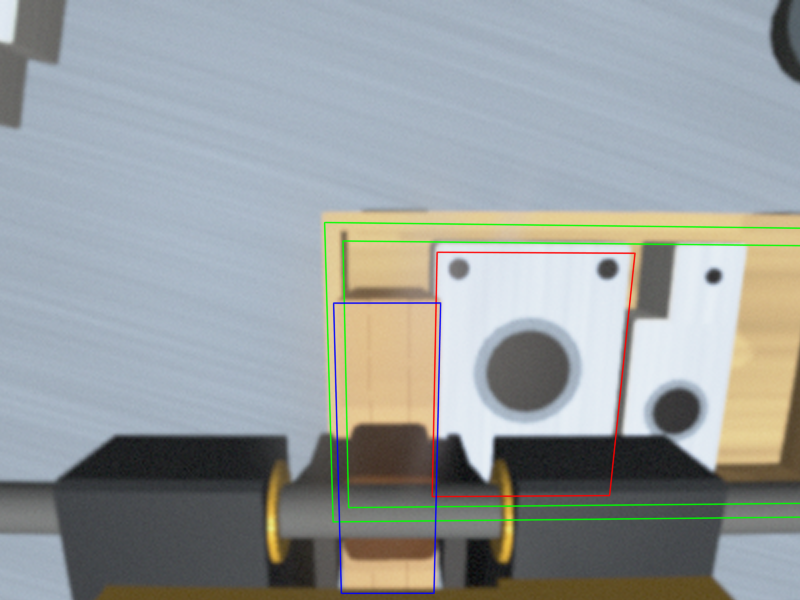

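In the wrist view the held thin wedge sits over the narrow gap: the wedge's right edge is at about x=437 and the housing's left edge at about x=434, with the end wall at about 323–345. The box outline fits within about 1 mm across the gap. There is a bias of about 4 mm along x, which is harmless, and the yaw is off by about +0.4°.

Call:
arm_command:
  targets:
    - {"offset":[0,-0.2,2],"rot":[0,0,-0.4],"gripper":1}
    - {"offset":[0,-0.2,4],"rot":[0,0,-0.4],"gripper":1}
    - {"offset":[0,-0.2,5],"rot":[0,0,-0.4],"gripper":1}
    - {"offset":[0,-0.2,6],"rot":[0,0,-0.4],"gripper":1}
    - {"offset":[0,-0.2,7],"rot":[0,0,-0.4],"gripper":1}
    - {"offset":[0,-0.2,7.5],"rot":[0,0,-0.4],"gripper":1}
    - {"offset":[0,-0.2,7.5],"rot":[0,0,-0.4],"gripper":1}
    - {"offset":[0,-0.2,7.5],"rot":[0,0,-0.4],"gripper":1}

```text
time_s: 5.95
position: [0.5605, 0.1053, 0.1473]
tcp_rot: [[0.282, -0.959, 0.001], [-0.959, -0.282, 0.0], [0.0, -0.001, -1.0]]
force: [-0.5, 0.3, -1.7]
opening: 0.277
```

```bash
python3 mv.py .5606 .1053 .131 -73.6
```

```text
t 5.95 pos [0.5605 0.1053 0.1473] phi -73.61 F [-0.5  0.3 -1.7] open 0.277 j [-1. 38. 97.  0. 45. 73.]
offset cm [ 0.   -0.01  1.63] rot [-0.04 -0.01 -0.01]
```

Call:
arm_command:
  targets:
    - {"offset":[0,0,0.5],"rot":[0,0,0],"gripper":1}
    - {"offset":[0,0,1],"rot":[0,0,0],"gripper":1}
    - {"offset":[0,0,1.4],"rot":[0,0,0],"gripper":1}
    - {"offset":[0,0,1.6],"rot":[0,0,0],"gripper":1}
    - {"offset":[0,0,1.7],"rot":[0,0,0],"gripper":1}
    - {"offset":[0,0,1.7],"rot":[0,0,0],"gripper":1}
    - {"offset":[0,0,1.7],"rot":[0,0,0],"gripper":1}

```text
time_s: 6.65
position: [0.5603, 0.1053, 0.1302]
tcp_rot: [[0.282, -0.959, 0.0], [-0.959, -0.282, 0.0], [0.0, -0.0, -1.0]]
force: [-0.4, -0.5, -0.1]
opening: 0.277
```

```bash
python3 mv.py .5606 .1053 .130 -73.6
```

```text
t 6.65 pos [0.5603 0.1053 0.1302] phi -73.6 F [-0.4 -0.5 -0.1] open 0.277 j [-1. 39. 97.  0. 43. 73.]
offset cm [ 0.01 -0.03  0.02] rot [-0.01 -0.   -0.  ]
```

Call:
arm_command:
  targets:
    - {"offset":[0,0,0.1],"rot":[0,0,0],"gripper":0.4}
    - {"offset":[0,0,0.1],"rot":[0,0,0],"gripper":0.4}
    - {"offset":[0,0,0.1],"rot":[0,0,0],"gripper":0.4}
    - {"offset":[0,0,0.1],"rot":[0,0,0],"gripper":0.4}
    - {"offset":[0,0,0.1],"rot":[0,0,0],"gripper":0.4}
    - {"offset":[0,0,-3],"rot":[0,0,0],"gripper":0.3}
    - {"offset":[0,0,-7],"rot":[0,0,0],"gripper":0}
    - {"offset":[0,0,-10],"rot":[0,0,0],"gripper":0}

```text
time_s: 7.45
position: [0.5606, 0.1053, 0.2318]
tcp_rot: [[0.282, -0.959, 0.001], [-0.959, -0.282, 0.0], [0.0, -0.001, -1.0]]
force: [1.6, 0.5, 0.4]
opening: 0.789
```

```bash
python3 mv.py .42 -.288 .23 -97; python3 - <<'E'
from ov import *
c=cap('top','t1'); f=cv2.resize(c['frame'][130:260,150:320],None,fx=4,fy=4,interpolation=cv2.INTER_CUBIC)
cap('wrist','w3');d=cap('scene','s1')['frame'][160:260,200:320]
C=np.zeros((600,800,3),np.uint8)
w=ld('w3')['frame']; C[:384,:512]=w; C[:400-0,512:800]=cv2.resize(d,(480,400))[:,96:384]
C[384:600,0:340]=cv2.resize(f,(340,260))[:216]
cv2.imwrite('pics/v4.png',C[:,:,::-1])
E
```

```text
t 7.45 pos [0.5606 0.1053 0.2318] phi -73.6 F [1.6 0.5 0.4] open 0.789 j [-1. 30. 94.  0. 56. 73.]
offset cm [33.77 24.59  0.16] rot [-0.07 -0.   23.4 ]
```

View pics/v4.png

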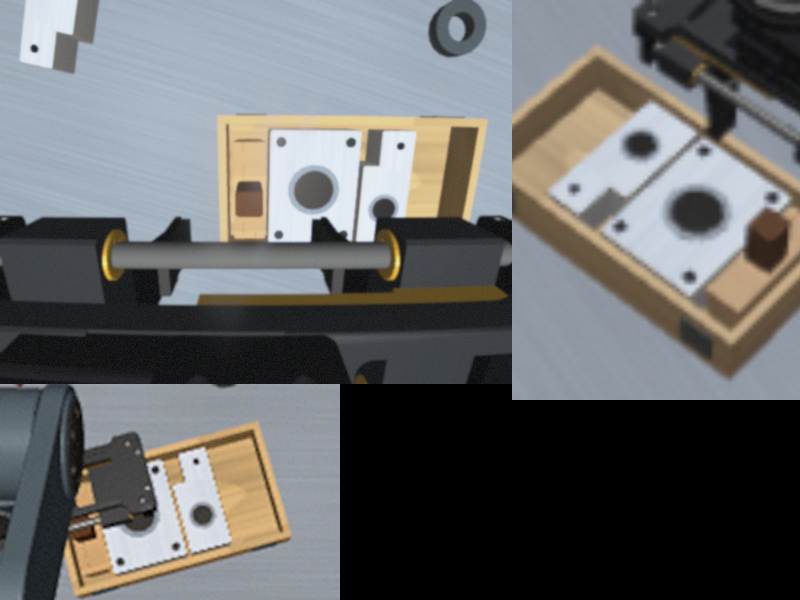

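The thin wedge stands upright in the narrow gap: its post is at (249,198) in the wrist view, its top is level with the housing, and the housing hasn't moved. Next is the thick wedge.

Call:
arm_command:
  targets:
    - {"offset":[33.8,24.6,0.5],"rot":[0,0,23.4],"gripper":0}
    - {"offset":[33.8,24.6,0.5],"rot":[0,0,23.4],"gripper":0}
    - {"offset":[33.8,24.6,0.5],"rot":[0,0,23.4],"gripper":0}
    - {"offset":[33.8,24.6,0.5],"rot":[0,0,23.4],"gripper":0}
    - {"offset":[33.8,24.6,0.5],"rot":[0,0,23.4],"gripper":0}
    - {"offset":[33.8,24.6,0.5],"rot":[0,0,23.4],"gripper":0}
    - {"offset":[33.8,24.6,0.5],"rot":[0,0,23.4],"gripper":0}
    - {"offset":[33.8,24.6,0.5],"rot":[0,0,23.4],"gripper":0}

```text
time_s: 8.4
position: [0.424, -0.2725, 0.2238]
tcp_rot: [[-0.122, -0.993, -0.002], [-0.993, 0.122, 0.002], [-0.002, 0.002, -1.0]]
force: [1.2, -0.7, -0.1]
opening: 1.002
```

Call:
arm_command:
  targets:
    - {"offset":[2,1.4,0],"rot":[0,0,0],"gripper":0}
    - {"offset":[2,1.4,0],"rot":[0,0,0],"gripper":0}
    - {"offset":[2,1.4,0],"rot":[0,0,0],"gripper":0}

```text
time_s: 8.7
position: [0.4085, -0.2889, 0.2241]
tcp_rot: [[-0.124, -0.992, -0.002], [-0.992, 0.124, 0.003], [-0.003, 0.002, -1.0]]
force: [-0.8, 0.2, 0.1]
opening: 0.998
```

```bash
python3 mv.py .421 -.288 .122 -97; python3 - <<'E'
from ov import *
c=cap('wrist','w4'); f=cv2.resize(c['frame'],None,fx=2,fy=2,interpolation=cv2.INTER_CUBIC)
ov(f,c,.419,-.2885,-7,.1,.052,.04);ov(f,c,.419,-.2885,-7,.024,.024,.085)
cv2.imwrite('pics/v5.png',f[0:600,112:912][:,:,::-1])
E
```

```text
t 8.7 pos [ 0.4085 -0.2889  0.2241] phi -97.11 F [-0.8  0.2  0.1] open 0.998 j [-48.  27. 104.   0.  50.  49.]
offset cm [-0.22 -1.25 10.21] rot [ 0.13  0.15 -0.11]
```

View pics/v5.png

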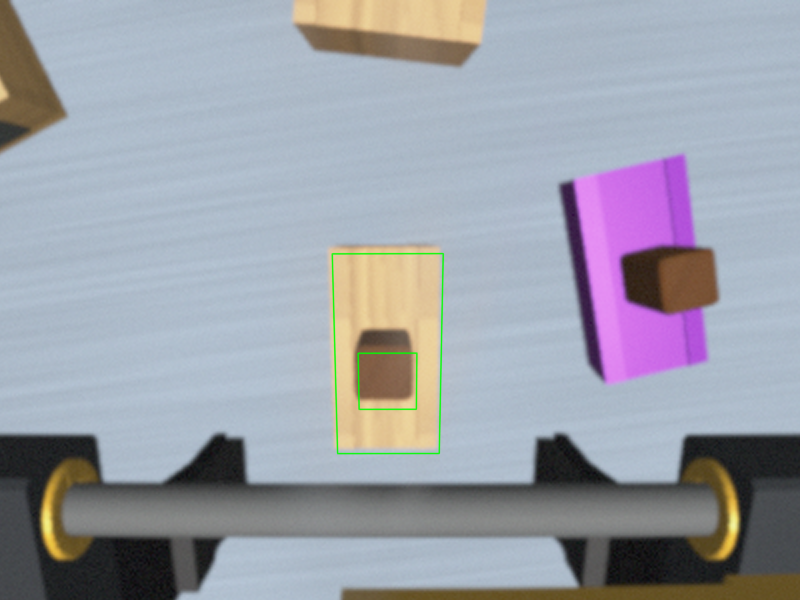

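The wrist view shows the thick plain wedge with its post at about (384,365), between the fingers. The overlay agrees to about 3 mm. The purple wedge at (640,270) is clear of the fingers.

Call:
arm_command:
  targets:
    - {"offset":[-0.2,-1.3,3],"rot":[0,0,0],"gripper":0}
    - {"offset":[-0.2,-1.3,6],"rot":[0,0,0],"gripper":0}
    - {"offset":[-0.2,-1.3,9],"rot":[0,0,0],"gripper":0}
    - {"offset":[-0.2,-1.3,10.2],"rot":[0,0,0],"gripper":0}
    - {"offset":[-0.2,-1.3,10.2],"rot":[0,0,0],"gripper":0}
    - {"offset":[-0.2,-1.3,10.2],"rot":[0,0,0],"gripper":1}
    - {"offset":[-0.2,-1.3,10.2],"rot":[0,0,0],"gripper":1}
    - {"offset":[-0.2,-1.3,10.2],"rot":[0,0,0],"gripper":1}

```text
time_s: 9.55
position: [0.4231, -0.2895, 0.1246]
tcp_rot: [[-0.122, -0.993, 0.002], [-0.993, 0.122, -0.002], [0.002, -0.002, -1.0]]
force: [0.3, -0.4, -0.1]
opening: 0.807
```

Call:
arm_command:
  targets:
    - {"offset":[0,0,0],"rot":[0,0,0],"gripper":1}
    - {"offset":[0,0,0],"rot":[0,0,0],"gripper":1}
    - {"offset":[0,0,0],"rot":[0,0,0],"gripper":1}
    - {"offset":[0,0,0],"rot":[0,0,0],"gripper":1}
    - {"offset":[0,0,0],"rot":[0,0,0],"gripper":1}
    - {"offset":[0,0,0],"rot":[0,0,0],"gripper":1}
    - {"offset":[0,0,0],"rot":[0,0,0],"gripper":1}
    - {"offset":[0,0,0],"rot":[0,0,0],"gripper":1}

```text
time_s: 10.35
position: [0.4224, -0.2889, 0.1231]
tcp_rot: [[-0.122, -0.993, -0.0], [-0.993, 0.122, 0.0], [-0.0, 0.0, -1.0]]
force: [0.3, 0.2, -0.9]
opening: 0.272
```

```bash
python3 mv.py .6142 -.0831 .24 -73.6
```

```text
t 10.35 pos [ 0.4224 -0.2889  0.1231] phi -97.0 F [ 0.3  0.2 -0.9] open 0.272 j [-47.  37. 106.   0.  37.  50.]
offset cm [-22.77 -16.52 -11.69] rot [ 2.00e-02  3.00e-02 -2.34e+01]
```

Call:
arm_command:
  targets:
    - {"offset":[0,0,-3],"rot":[0,0,0],"gripper":1}
    - {"offset":[0,0,-7.5],"rot":[0,0,0],"gripper":1}
    - {"offset":[0,0,-12],"rot":[0,0,0],"gripper":1}
    - {"offset":[-5,-4,-12],"rot":[0,0,-5],"gripper":1}
    - {"offset":[-8,-6,-12],"rot":[0,0,-10],"gripper":1}
    - {"offset":[-12,-8,-12],"rot":[0,0,-15],"gripper":1}
    - {"offset":[-15,-10,-12],"rot":[0,0,-20],"gripper":1}
    - {"offset":[-18,-12,-12],"rot":[0,0,-23.4],"gripper":1}

```text
time_s: 11.15
position: [0.564, -0.1232, 0.2429]
tcp_rot: [[0.286, -0.958, -0.001], [-0.958, -0.286, 0.0], [-0.001, 0.001, -1.0]]
force: [0.4, -0.5, -1.9]
opening: 0.275
```

```bash
python3 mv.py .6142 -.0831 .222 -73.6
```

```text
t 11.15 pos [ 0.564  -0.1232  0.2429] phi -73.39 F [ 0.4 -0.5 -1.9] open 0.275 j [-23.  30.  92.  -0.  58.  50.]
offset cm [-2.41 -5.96  2.08] rot [0.06 0.03 0.21]
```

Call:
arm_command:
  targets:
    - {"offset":[-2.4,-6,2],"rot":[0,0,0.2],"gripper":1}
    - {"offset":[-2.4,-6,2],"rot":[0,0,0.2],"gripper":1}
    - {"offset":[-2.4,-6,2],"rot":[0,0,0.2],"gripper":1}
    - {"offset":[-2.4,-6,2],"rot":[0,0,0.2],"gripper":1}
    - {"offset":[-2.4,-6,2],"rot":[0,0,0.2],"gripper":1}

```text
time_s: 11.65
position: [0.6132, -0.086, 0.2232]
tcp_rot: [[0.278, -0.961, -0.001], [-0.961, -0.278, -0.0], [-0.0, 0.001, -1.0]]
force: [-0.8, 0.4, -2.2]
opening: 0.27
```

```bash
python3 mv.py .6142 -.0831 .15 -73.6; python3 - <<'E'
from ov import *
c=cap('wrist','w5'); f=cv2.resize(c['frame'],None,fx=2,fy=2,interpolation=cv2.INTER_CUBIC)
y=16.4;a=np.radians(y);d=np.array([-np.sin(a),np.cos(a)]);b=np.array([.587,.0063])
ov(f,c,*b,y,.146,.264,.05);ov(f,c,*b,y,.130,.248,.05);ov(f,c,*(b-d*.037),y,.12,.05,.048,(255,0,0))
ov(f,c,*(b-d*.093),y,.1,.062,.048,(255,0,0))
s=bot.read_state()['position'];ov(f,c,s[0],s[1],y,.1,.052,s[2]-.082,(0,0,255))
cv2.imwrite('pics/v6.png',f[0:600,112:912][:,:,::-1])
E
```

```text
t 11.65 pos [ 0.6132 -0.086   0.2232] phi -73.87 F [-0.8  0.4 -2.2] open 0.27 j [-18.  34.  87.  -0.  59.  56.]
offset cm [-0.25 -0.19  7.32] rot [ 0.08  0.02 -0.27]
```

View pics/v6.png

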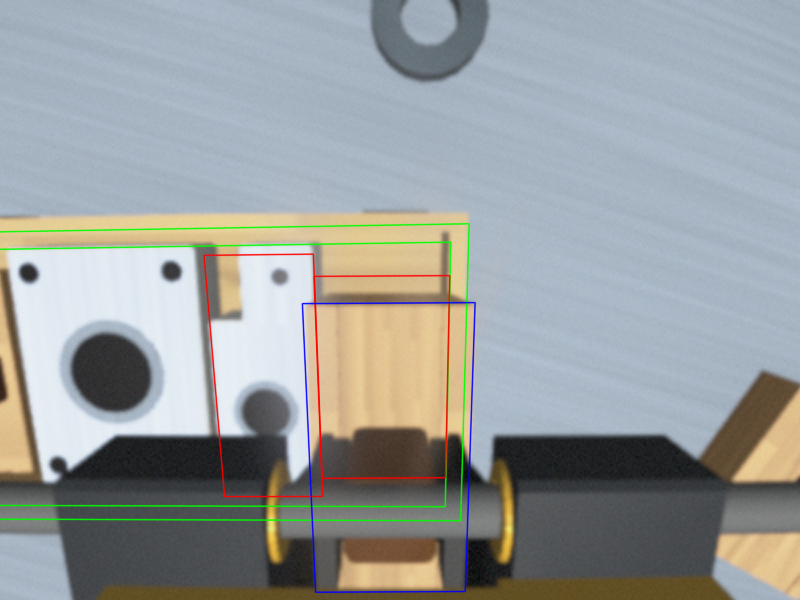

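The wedge is over the wide gap: the clamp arm's right edge is at about x=313 and the inner end wall at about 447, and both match the overlay. I'll nudge it 2 mm toward +y, go down part way and check.

Call:
arm_command:
  targets:
    - {"offset":[-0.1,-0.1,1],"rot":[0,0,-0.1],"gripper":1}
    - {"offset":[-0.1,-0.1,2.5],"rot":[0,0,-0.1],"gripper":1}
    - {"offset":[-0.1,-0.1,4],"rot":[0,0,-0.1],"gripper":1}
    - {"offset":[-0.1,-0.1,4.4],"rot":[0,0,-0.1],"gripper":1}
    - {"offset":[-0.1,-0.1,4.4],"rot":[0,0,-0.1],"gripper":1}
    - {"offset":[-0.1,-0.1,4.4],"rot":[0,0,-0.1],"gripper":1}

```text
time_s: 12.3
position: [0.6153, -0.0842, 0.1797]
tcp_rot: [[0.28, -0.96, 0.001], [-0.96, -0.28, -0.0], [0.0, -0.001, -1.0]]
force: [-0.2, -0.2, -1.4]
opening: 0.271
```

```bash
python3 mv.py .6142 -.0831 .15 -73.6
```

```text
t 12.3 pos [ 0.6153 -0.0842  0.1797] phi -73.73 F [-0.2 -0.2 -1.4] open 0.271 j [-18.  38.  88.  -0.  54.  56.]
offset cm [-0.14  0.07  2.97] rot [-0.04 -0.03 -0.13]
```

Call:
arm_command:
  targets:
    - {"offset":[-0.1,0,0],"rot":[0,0,-0.1],"gripper":1}
    - {"offset":[-0.1,0,1],"rot":[0,0,-0.1],"gripper":1}
    - {"offset":[-0.1,0,2],"rot":[0,0,-0.1],"gripper":1}
    - {"offset":[-0.1,0,3],"rot":[0,0,-0.1],"gripper":1}
    - {"offset":[-0.1,0,3],"rot":[0,0,-0.1],"gripper":1}
    - {"offset":[-0.1,0,3],"rot":[0,0,-0.1],"gripper":1}

```text
time_s: 12.9
position: [0.6145, -0.0828, 0.1485]
tcp_rot: [[0.282, -0.959, -0.001], [-0.959, -0.282, 0.0], [-0.001, 0.001, -1.0]]
force: [-0.4, 0.0, -2.0]
opening: 0.273
```

```bash
python3 mv.py .6142 -.0831 .131 -73.6
```

```text
t 12.9 pos [ 0.6145 -0.0828  0.1485] phi -73.6 F [-0.4  0.  -2. ] open 0.273 j [-18.  40.  89.  -0.  50.  56.]
offset cm [0.03 0.03 1.75] rot [ 0.07  0.05 -0.  ]
```

The foot is inside the gap with no contact force. I'll go down to the floor.

Call:
arm_command:
  targets:
    - {"offset":[0,0,0.6],"rot":[0,0,0],"gripper":1}
    - {"offset":[0,0,1.1],"rot":[0,0,0],"gripper":1}
    - {"offset":[0,0,1.5],"rot":[0,0,0],"gripper":1}
    - {"offset":[0,0,1.7],"rot":[0,0,0],"gripper":1}
    - {"offset":[0,0,1.8],"rot":[0,0,0],"gripper":1}
    - {"offset":[0,0,1.8],"rot":[0,0,0],"gripper":1}
    - {"offset":[0,0,1.8],"rot":[0,0,0],"gripper":1}

```text
time_s: 13.6
position: [0.615, -0.0829, 0.1314]
tcp_rot: [[0.282, -0.959, 0.001], [-0.959, -0.282, -0.0], [0.0, -0.001, -1.0]]
force: [-0.0, 0.2, -1.0]
opening: 0.272
```

```bash
python3 mv.py .6142 -.0831 .131 -73.6
```

```text
t 13.6 pos [ 0.615  -0.0829  0.1314] phi -73.6 F [-0.   0.2 -1. ] open 0.272 j [-18.  42.  90.   0.  48.  56.]
offset cm [-0.01  0.08  0.04] rot [-0.04 -0.02 -0.  ]
```

Call:
arm_command:
  targets:
    - {"offset":[0,0,0.1],"rot":[0,0,0],"gripper":1}
    - {"offset":[0,0,0.1],"rot":[0,0,0],"gripper":0.4}
    - {"offset":[0,0,0.1],"rot":[0,0,0],"gripper":0.4}
    - {"offset":[0,0,0.1],"rot":[0,0,0],"gripper":0.4}
    - {"offset":[0,0,0.1],"rot":[0,0,0],"gripper":0.4}
    - {"offset":[0,0,0.1],"rot":[0,0,0],"gripper":0.4}
    - {"offset":[0,0,-4],"rot":[0,0,0],"gripper":0.4}
    - {"offset":[0,0,-8],"rot":[0,0,0],"gripper":0.4}

```text
time_s: 14.4
position: [0.6139, -0.0827, 0.2105]
tcp_rot: [[0.282, -0.959, -0.004], [-0.959, -0.282, 0.001], [-0.002, 0.004, -1.0]]
force: [1.6, 0.3, 0.3]
opening: 0.597
```

Call:
arm_command:
  targets:
    - {"offset":[0,5,-4],"rot":[0,0,0],"gripper":0}
    - {"offset":[5,9,-5],"rot":[0,0,0],"gripper":0}
    - {"offset":[9,12,-5],"rot":[0,0,0],"gripper":0}
    - {"offset":[14,14,-5],"rot":[0,0,0],"gripper":0}
    - {"offset":[18,16,-5],"rot":[0,0,0],"gripper":0}
    - {"offset":[22,17,-5],"rot":[0,0,0],"gripper":0}
    - {"offset":[22,17,-5],"rot":[0,0,0],"gripper":0}
    - {"offset":[22,17,-5],"rot":[0,0,0],"gripper":0}

```text
time_s: 15.2
position: [0.5134, -0.3442, 0.2611]
tcp_rot: [[0.279, -0.96, 0.001], [-0.96, -0.279, -0.0], [0.001, -0.0, -1.0]]
force: [-0.2, -0.7, 0.1]
opening: 0.994
```

```bash
python3 - <<'E'
from ov import *
t=cap('top','t2')['frame'];d=cap('scene','s2')['frame']
C=np.zeros((600,800,3),np.uint8)
C[:300,:420]=cv2.resize(t[140:240,165:305],(420,300),interpolation=cv2.INTER_CUBIC)
C[300:600,:380]=cv2.resize(d[165:260,202:322],(380,300),interpolation=cv2.INTER_CUBIC)
C[:285,420:800]=cv2.resize(t,(380,285),interpolation=cv2.INTER_AREA)
cv2.imwrite('pics/v7.png',C[:,:,::-1]);print(bot.read_state()['position'],bot.read_state()['qvel'].round(1))
E
```

```text
[ 0.51343752 -0.34067958  0.26079595] [ 1.4 -0.6  0.9 -0.1 -0.  -0.2]
```

View pics/v7.png

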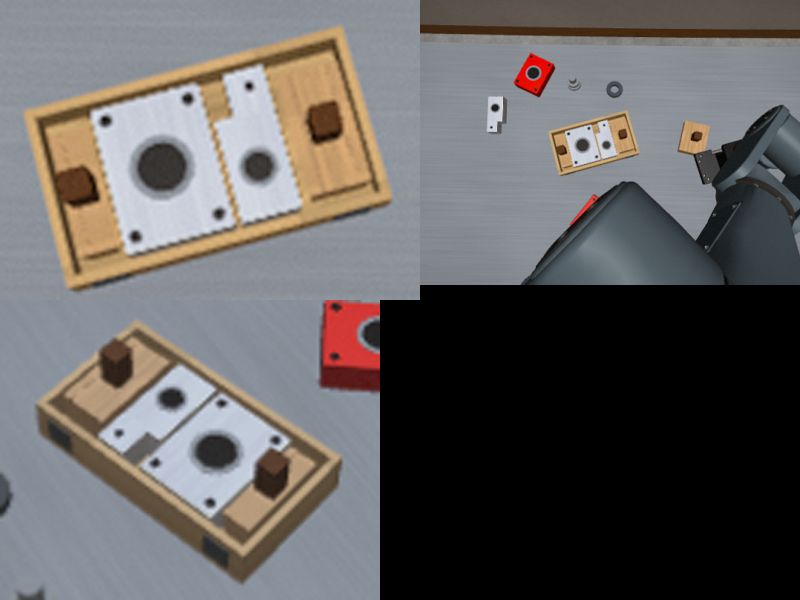

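Both wedges stand upright in their gaps with their tops level with the parts, and the housing hasn't moved. The gripper is clear, with its fingertips at z of about 0.19. I'll let the arm settle and hand in.

Call:
arm_command:
  targets:
    - {"offset":[0,0,0],"rot":[0,0,0],"gripper":0}
    - {"offset":[0,0,0],"rot":[0,0,0],"gripper":0}
    - {"offset":[0,0,0],"rot":[0,0,0],"gripper":0}

```text
time_s: 15.6
position: [0.5141, -0.3405, 0.2614]
tcp_rot: [[0.284, -0.959, -0.0], [-0.959, -0.284, 0.0], [-0.0, 0.0, -1.0]]
force: [0.4, -0.0, -0.1]
opening: 0.998
```

```bash
python3 -c "
from rig import ticket;print(ticket.hand_in())"
```

```text
the job is handed in; nothing more can be done
None
```

Both gaps are filled: I put the thin wedge in the narrow gap first, then the thick wedge in the wide gap, and handed the job in at about 15.6 s. In the last top and scene pictures, both wedges stand upright with their tops about level with the parts. The housing looks unmoved by eye, and the robot is touching nothing. Force readings at the end of each move stayed around 2 N or less.

Some readings disagreed:
- **Wedge direction:** the wedges lay with their length along world x, not near world y as the description said. I went by the pictures.
- **Camera offset:** the wrist camera showed things about 3–4 mm off along x compared with the top camera. This is the loose direction in the gaps, so it did no harm.
- **Clamp arm fit:** my first pose fit of the clamp arm was poor (up to 3.8 px error). I placed the wedges from the box and housing fits, which agreed with each other.

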